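Lock the drip tray under the dish rack

ROBOT

A 6-joint arm with a two-finger parallel gripper is mounted at the origin on the work surface. World frame = base frame: x ahead of the robot, y to its left, z up, the work surface at z = 0. Lengths are in mm, angles in rad, forces in N, time in s.
With the tool pointing down it reaches from about 250 to 725 mm from the base axis. Payload 4 kg.
Tool frame: the origin (TCP) lies midway between the tips of the shut fingers; the grasp point (between the pads) lies 19 mm behind it; z points along the fingers, y is the line along which they close (so a half turn about z gives the same grasp; the last joint's range is limited). The gripper opens to 85 mm and grips with 20 to 120 N. Pads are 22 mm wide; open, the fingers measure 114 mm over their backs; the gripper's body (76 mm by 85 mm) begins 54 mm behind the grasp point. The pads swing forward as they close: fully open they stand 13 mm farther back than shut.
Start: joints at [1.248, 0.241, 0.005, 1.335, 0, 1.571], TCP at [158.61, 474.176, 231.306] pointing down, gripper open.
Joint ranges: [-2.72, 2.72], [-1.05, 1.87], [-1.09, 1.28], [-1.99, 2.15], [-1.42, 1.44], [-3.14, 3.14]. Speed limits (rad/s): [2.79, 2.79, 3.14, 3.14, 3.14, 3.14].

INTERFACE

Orientations are given as a rotation vector (axis times angle).
In Python, from rig import robot, optics, ticket, models gives the robot as it stands.
- The arm moves only by the shell command python3 -m inch 'ROWS' [FORCE]. ROWS is a JSON object of lists of equal length, an entry for each row: "dp": the shift along the world's x, y, z in mm, a list of three; "turn": the turn about the world's z in rad; "fingers": the gripper command: -1 is fully open, 1 is shut, values between are in proportion. In form: {"dp": [[tx, ty, tz], ...], "turn": [turn, ...], "fingers": [fingers, ...]}. A call has 1 to 5 rows; each row shifts and turns the commanded pose from where the row before left it; what a row does not reach is not made up. A row lasts 1/10 s, in which the tool goes at most 50 mm and 8.59 degrees, less where a joint would pass 70% of its speed; a pose out of reach is approached as far as the arm can. A call is refused whole if a number of a shift passes 50 or a number of a turn 0.15, either way. A call with a gripper value outside its range is refused whole. The fingers move at their own pace and stop on an object; FORCE is the grip in N (left out, the last holds). Time passes only in rows, so rows that do not move let the fingers close. It gives the time, the measured TCP pose, the force and the opening at its end, in the units of the state.
- robot.get_obs(): the state, without advancing time (a new reading comes with each control period).
- optics.snapshot(name): name is "side" or "top" or "wrist"; returns a dict with "pixels" (480x640x3 uint8, red, green, blue), "fx", "fy", "cx", "cy" (pixels), "view" (4x4, takes a point from world to camera coordinates); the wrist camera has in their place "mount" (4x4, takes a point from camera to tool coordinates, whose origin is the TCP and whose axes are the flange's). Camera axes: x right, y up, looking along -z (the intrinsics and any distortion apply to the point x, -y, -z); pixel columns grow to the right and rows downward; lengths in mm; the calibration is good to about 2 mm. A picture is of the moment at which its call begins: read the wrist's pose just before it. There is no depth.
- ticket.finish_job(): hands the job in, once; it reports no verdict.
Trained networks look in a picture, given as the dict that the camera call returned (one of the last four; its "shot" number tells which), for a name from the list of things; names that differ only in an ending like _2 or _b are one class to them, and where a whole thing is asked for, a point or a joint stands for the part that bears it (a point fixed in the world has none). Each returns a list of dicts, best first, with "p" (0 to 1); they miss things now and then, are a little off and sometimes report something else, mostly with a low value. They report only what shows in the picture. A call takes as long as a camera call.
- models.outline_of(query, picture): "pixels" (480x640 bool, what is visible of it) and "box" ([left, top, right, bottom] in pixels, round what is visible of it).
The state is a dict: "t": time; "qpos": joint angles; "dq": joint speeds; "joint_efforts": joint torques, N m; "position": TCP position; "eef_rot": TCP orientation; "wrist_force": force on the tool from outside, world axes, zero at the start; "moment": the same for the moment, N m; "gripper_width": finger opening in mm.
Only numpy, scipy, OpenCV 4.12 (cv2) and the standard library are available. Lean on these libraries where they do the work, as an engineer would, in place of code of your own. Each camera call takes 0.05 s, during which the arm holds its last target. There are 200 camera calls.

TASK

The blue drip tray is sticking out from under the dish rack. With the fingertips, push it fully home under the rack until it stops, and only then push the red keeper bar round until it lies right across the front of the tray against its stop. Do not lift the tray or anything else, leave the mug, brush and soap dish where they are, and finish clear of everything.

Things in the scene. Friction and masses are not known exactly. Their poses are not given: they have to be found in the camera images.
- rack: Steel dish rack fixed to the ledge, turned up to 0.3 rad. Origin on the ledge at the middle of the mouth of its tray guides; x points back into the rack (the way the tray goes in), y left, z up. Side guides 30 mm high, inner faces at y = +-133 mm, x = 5 to 240. The basket, with two plates on edge (tops at z = 235 mm), begins at x = 84 mm. A pink scoop hangs at x = 200, y = -186.
- tray: Loose blue plastic drip tray, about 0.4 kg, on the ledge between the guides: 220 mm deep (its x), 260 wide (y), walls 28 high, front wall 45 high and 6 thick. Origin at the centre of its underside, front face at its x = -110 mm; axes run like the rack's. It starts 50 to 110 mm out and slides with a few N of friction.
- tray_front (a point): Centre of the outer front face of the tray, 22.5 mm above the ledge (rack x = 0 when home).
- tray_home (a point): Point of the rack (x = 0) where tray_front lies when the tray is fully home: a back stop in the rack stops it exactly there. Even then nothing stands above the front 80 mm of the tray.
- keeper (a joint): Angle q (rad) of the red keeper bar about its upright pin at the rack's left front corner. 0 = closed, on its stop, bar across the front of the tray. Grows as it swings out: at 1.57 it points to the rack's -x; beyond, it leans left. From the pin the bar runs along (-sin q, -cos q) in the rack's x, y. Starts 1.6 to 2.1, limit 2.3. Stays where left (0.07 N m). Push its outer (left) side to close.
- keeper_pivot (a point): Axis of the keeper's pin, at half the height of the bar (z = 35 mm); rack x = -13, y = 152 mm.
- keeper_tip (a point): Free end of the keeper bar, 170 mm from the pin. The bar is 8 mm thick, 18 mm high (z = 26 to 44 mm); closed, its back face stands 9 mm in front of the home tray.
- mug: White enamel mug, 80 mm across, 80 mm high, handle at its +y; origin under its centre. Leave alone.
- brush: Blue scrubbing brush lying on its side, 150 x 44 x 56 mm high; origin under it. Leave alone.
- soapdish: Yellow soap dish with a bar of soap, 115 x 80 x 27 mm high; origin under its centre. Leave alone.

How it is judged:
By the outcome, as a careful person would: the job done as asked, in the order asked, and still so for the second after the job is handed in, with the robot touching nothing.
It also fails if it takes over 69 s, if anything falls off the work surface, if the arm or the gripper's body presses on something with over 40 N, if the wrist force passes 120 N, or if a joint passes its speed limit or range.

## Working session

There is one attempt and no reset: what is moved stays moved. The work goes in short steps, Python scripts to look and compute and a shell command to move; the robot and the scene stay as the last step left them, time stands still between calls to the robot, and variables do not carry over. Pictures are saved under pics/ and viewed, on a budget of 10 in all, crops included, one or two more only if the job needs it, and the job is handed in when it is done.

```bash
mkdir -p pics; ls
python3 - <<'E'
from rig import robot, optics, models
import cv2
o=robot.get_obs(); print(o)
for n in ("top","side"):
    s=optics.snapshot(n); cv2.imwrite(f"pics/{n}0.png",s["pixels"][:,:,::-1]); print(n,{k:v for k,v in s.items() if k!="pixels"})
    for q in ("rack","tray","keeper","mug","brush","soapdish"):
        r=models.outline_of(q,s); print(q,[(round(d["p"],2),d["box"]) for d in r[:2]])
E
```

```text
pics
{'t': 0.0, 'qpos': array([1.24800435e+00, 2.41424201e-01, 3.72370417e-03, 1.33519634e+00,
       6.36984289e-06, 1.57081473e+00]), 'dq': array([-1.23810577e-03, -3.01167966e-04,  1.97623868e-03, -1.56617768e-04,
        2.11658704e-03,  2.57507740e-05]), 'joint_efforts': array([ 3.47891355e-04, -3.72318327e+01,  2.52407849e+01,  1.70116522e-02,
       -9.91597221e-05, -2.59610786e-07]), 'position': array([158.40568546, 473.57861383, 230.40715301]), 'eef_rot': array([-0.50481504, -3.1004186 ,  0.00325463]), 'wrist_force': array([-0.31005281, -0.43744085,  0.51173533]), 'moment': array([-0.01566216,  0.02464483,  0.03681007]), 'gripper_width': 85.5876024673664}
top {'fx': 517.4133462810494, 'fy': 517.4133462810494, 'cx': 332.48271519626786, 'cy': 236.92152254219954, 'view': array([[ 1.16182825e-02, -9.99428345e-01,  3.17490081e-02,
         7.02980231e+00],
       [ 9.98485467e-01,  1.33031645e-02,  5.33835066e-02,
        -5.21527583e+02],
       [-5.37753520e-02,  3.10806985e-02,  9.98069237e-01,
        -1.06934320e+03],
       [ 0.00000000e+00,  0.00000000e+00,  0.00000000e+00
[... 463 characters left out ...]
72, 'cy': 228.73164095061728, 'view': array([[ 6.82896592e-01, -7.30493283e-01, -5.63995379e-03,
        -3.42216015e+02],
       [ 4.14430176e-01,  3.81046223e-01,  8.26469240e-01,
        -2.69675939e+02],
       [-6.01581145e-01, -5.66730394e-01,  5.62953627e-01,
        -5.76586499e+02],
       [ 0.00000000e+00,  0.00000000e+00,  0.00000000e+00,
         1.00000000e+00]]), 'shot': 2}
rack [(0.63, [224.9, 113.4, 517.7, 281.0])]
tray [(0.74, [280.7, 183.6, 449.3, 295.2])]
keeper [(0.61, [222.6, 192.8, 307.1, 206.5]), (0.16, [259.2, 329.1, 352.7, 410.3])]
mug []
brush [(0.85, [257.2, 141.8, 312.6, 170.7])]
soapdish [(0.74, [259.7, 329.3, 357.3, 411.3]), (0.67, [255.3, 140.6, 312.2, 172.9])]
```

View pics/top0.png

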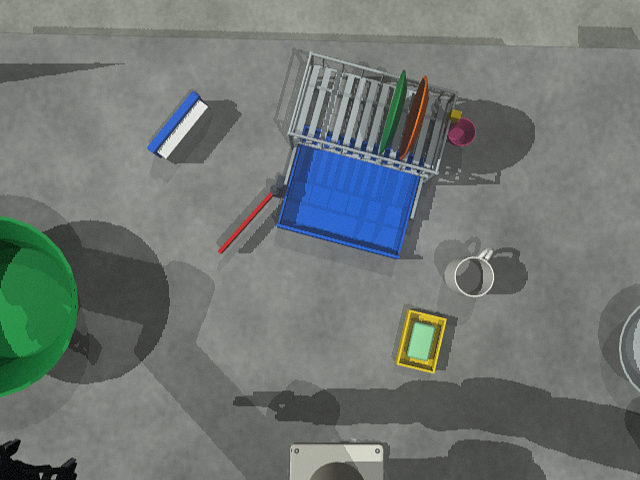

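View pics/side0.png

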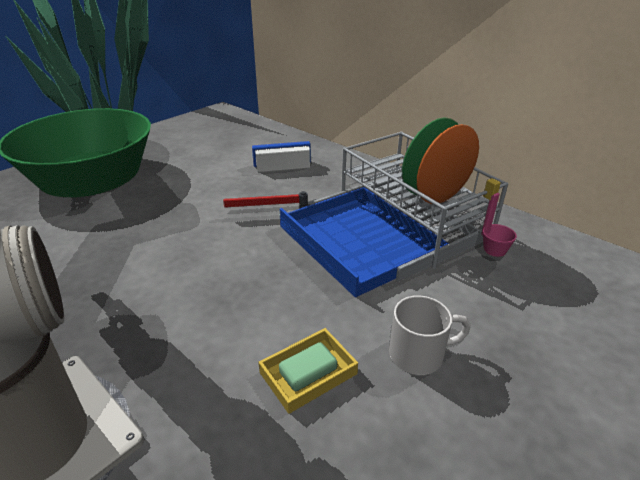

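The top view shows the tray's front top corners near (278,228) and (400,258), the keeper pin near (278,190) and its tip near (220,252). The mug is right of the tray and the soap dish is well in front. Next I convert these to world positions and check them against the known sizes.

```bash
cat > h.py <<'E'
import numpy as np, cv2
def ray(s,u,v,z):
    V=s["view"]; R,t=V[:3,:3],V[:3,3]
    c=-R.T@t; d=R.T@np.array([(u-s["cx"])/s["fx"],-(v-s["cy"])/s["fy"],-1])
    return c+d*(z-c[2])/d[2]
def proj(s,P):
    p=s["view"][:3,:3]@np.asarray(P,float)+s["view"][:3,3]
    return np.array([s["cx"]+s["fx"]*p[0]/-p[2], s["cy"]-s["fy"]*p[1]/-p[2]])
def red(s):
    p=s["pixels"].astype(int); return ((p[...,0]>110)&(p[...,1]<70)&(p[...,2]<70))
E
python3 - <<'E'
from h import *
from rig import optics
s=optics.snapshot("top")
p=s["pixels"].astype(int)
m=red(s); m[:170]=0;m[270:]=0;m[:,300:]=0
n,l,st,_=cv2.connectedComponentsWithStats(m.astype(np.uint8)); k=1+st[1:,4].argmax()
ys,xs=np.where(l==k); r=cv2.minAreaRect(np.c_[xs,ys].astype(np.float32)); print("bar",r)
b=cv2.boxPoints(r); print([ray(s,*q,44).round(1)[:2].tolist() for q in b])
i=np.argmin(xs);print("tip",xs[i],ys[i])
m=(p[...,2]>90)&(p[...,0]<70)&(p[...,2]>p[...,1]+50); m[:,:250]=0;m[:,470:]=0;m[:120]=0;m[280:]=0
ys,xs=np.where(m)
# front edge: lowest blue per column
cols=np.arange(285,396); low=np.array([ys[xs==c].max() for c in cols])
f=np.polyfit(cols,low,1); print("front edge",f,np.abs(low-np.polyval(f,cols)).max())
for nm,u,v in (("L",xs[np.argmin(xs+.0*ys)],0),):pass
hull=cv2.approxPolyDP(cv2.convexHull(np.c_[xs,ys].astype(np.int32)),4,True)[:,0]; print(hull.tolist())
for q in hull: print(q, ray(s,*q,45).round(1)[:2], ray(s,*q,28).round(1)[:2],ray(s,*q,0).round(1)[:2])
for c in (285,395): print(ray(s,c,np.polyval(f,c),45).round(1), ray(s,c,np.polyval(f,c),0).round(1))
E
```

```text
bar ((245.01766967773438, 222.4070281982422), (3.8461666107177734, 78.64354705810547), 41.710758209228516)
[[489.3, 246.4], [610.1, 143.4], [605.0, 137.4], [484.2, 240.6]]
tip 218 251
front edge [  0.26745349 151.9036504 ] 0.5230343980343832
[[423, 158], [399, 258], [277, 226], [305, 125]]
[423 158] [ 685.1 -170.3] [ 688.7 -173.8] [ 694.6 -179.6]
[399 258] [ 478.5 -121.5] [ 478.8 -124.3] [ 479.2 -128.8]
[277 226] [540.4 127.4] [541.7 128.7] [543.7 130.8]
[305 125] [749.1  73.6] [753.7  74.1] [761.3  74.8]
[536.3 111.1  45. ] [539.4 113.8   0. ]
[ 479.4 -113.4   45. ] [ 480.  -120.2    0. ]
```

Measurements agree: rack yaw is about -0.247, origin about (591,-17), tray about 84 mm out with a lateral offset near 0, and keeper q about 2.03. I move in front of the tray, up high, with the fingers shut.

```bash
python3 -m inch '{"dp":[[20,-30,0],[20,-30,0],[20,-30,0],[20,-30,0],[20,-30,0]],"turn":[0.015,0.015,0.015,0.015,0.015],"fingers":[1,1,1,1,1]}' 40; python3 -m inch '{"dp":[[20,-30,0],[20,-30,0],[20,-30,0],[20,-30,0],[20,-30,0]],"turn":[0,0,0,0,0],"fingers":[1,1,1,1,1]}';python3 -m inch '{"dp":[[19,-31,0],[19,-31,0],[19,-31,0],[19,-31,0],[17,-32,0]],"turn":[0,0,0,0,0],"fingers":[1,1,1,1,1]}'
```

```text
t: 1.25
position: [259.2, 323.0, 231.5]
eef_rot: [0.387, 3.117, 0.001]
wrist_force: [-0.3, 0.7, 0.2]
gripper_width: 12.2
t: 1.75
position: [359.3, 172.9, 231.6]
eef_rot: [0.388, 3.117, 0.001]
wrist_force: [0.5, 0.4, 0.9]
gripper_width: 0.0
t: 2.25
position: [452.4, 16.8, 231.5]
eef_rot: [0.388, 3.117, 0.0]
wrist_force: [-0.3, 1.8, -0.3]
gripper_width: 0.1
```

```bash
python3 -m inch '{"dp":[[0,0,-40],[0,0,-40],[0,0,-40],[0,0,-40],[0,0,-40]],"turn":[0,0,0,0,0],"fingers":[1,1,1,1,1]}'
```

```text
t: 2.75
position: [451.8, 18.1, 30.2]
eef_rot: [0.389, 3.116, 0.0]
wrist_force: [0.3, 0.5, 0.2]
gripper_width: 0.1
```

```bash
python3 -m inch '{"dp":[[0,0,-10],[9.7,-2.45,0],[9.7,-2.45,0],[9.7,-2.45,0],[9.7,-2.45,0]],"turn":[0,0,0,0,0],"fingers":[1,1,1,1,1]}'; python3 -m inch '{"dp":[[4.85,-1.22,0],[4.85,-1.22,0],[4.85,-1.22,0],[4.85,-1.22,0]],"turn":[0,0,0,0],"fingers":[1,1,1,1]}'; python3 -m inch '{"dp":[[4.85,-1.22,0],[4.85,-1.22,0],[4.85,-1.22,0],[4.85,-1.22,0]],"turn":[0,0,0,0],"fingers":[1,1,1,1]}'
```

```text
t: 3.25
position: [493.5, 8.1, 23.3]
eef_rot: [0.388, 3.113, 0.001]
wrist_force: [0.1, 0.2, -0.1]
gripper_width: 0.2
t: 3.65
position: [507.4, 3.9, 21.1]
eef_rot: [-0.387, -3.113, -0.0]
wrist_force: [-6.1, 1.6, 5.6]
gripper_width: 0.0
t: 4.05
position: [526.8, -1.0, 21.1]
eef_rot: [-0.387, -3.113, -0.0]
wrist_force: [-4.4, 1.1, 4.4]
gripper_width: -0.0
```

```bash
python3 -m inch '{"dp":[[7.75,-1.95,0],[7.75,-1.95,0],[7.75,-1.95,0],[7.75,-1.95,0],[7.75,-1.95,0]],"turn":[0,0,0,0,0],"fingers":[1,1,1,1,1]}'; for i in 1 2 3 4; do python3 -m inch '{"dp":[[1.94,-0.49,0],[1.94,-0.49,0]],"turn":[0,0],"fingers":[1,1]}'|grep -E "pos|wrist"; done
```

```text
t: 4.55
position: [568.6, -11.4, 21.0]
eef_rot: [-0.388, -3.117, 0.0]
wrist_force: [-2.1, -0.6, -1.4]
gripper_width: -0.2
position: [571.4, -12.0, 21.2]
wrist_force: [-3.8, 1.9, 3.2]
position: [575.8, -13.1, 21.2]
wrist_force: [-1.7, 0.8, -0.9]
position: [579.8, -14.1, 21.2]
wrist_force: [-3.2, 0.6, -0.2]
position: [580.1, -14.1, 21.2]
wrist_force: [-14.0, 3.3, 11.0]
```

```bash
python3 -m inch '{"dp":[[1.94,-0.49,0],[0,0,0]],"turn":[0,0],"fingers":[1,1]}'|grep -E "pos|wrist"
python3 - <<'E'
from rig import optics,robot
import cv2
from h import *
s=optics.snapshot("top"); cv2.imwrite("pics/top1.png",cv2.resize(s["pixels"][100:300,180:480,::-1],None,fx=2.6,fy=2.6))
E
```

```text
position: [580.1, -14.1, 21.2]
wrist_force: [-15.1, 3.5, 12.0]
```

View pics/top1.png

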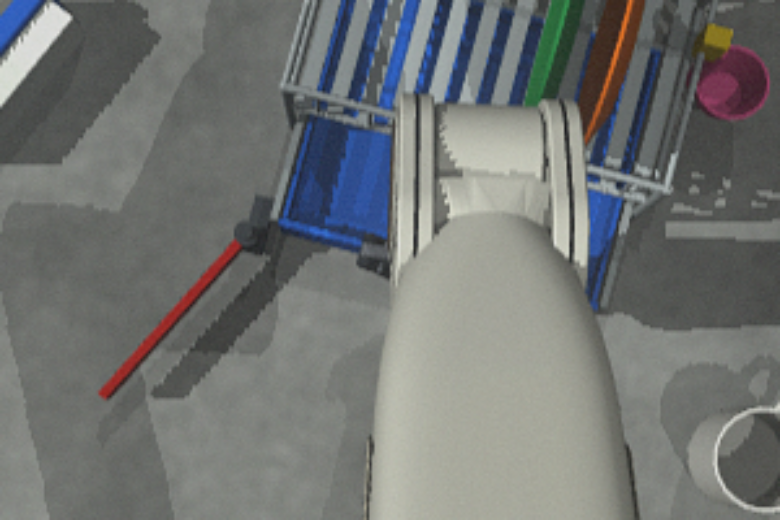

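The TCP stopped at rack x of about -11.7, with force rising to about 15 N, and the picture shows the tray front at the mouth. I retreat, rise and go across to the left of the keeper, then check the tray.

```bash
python3 -m inch '{"dp":[[-15,3.8,0],[-15,3.8,0],[0,0,40],[0,0,40],[0,0,30]],"turn":[0,0,0,0,0],"fingers":[1,1,1,1,1]}';  python3 -m inch '{"dp":[[0,40,0],[0,40,0],[0,40,0],[0,40,0],[0,40,0]],"turn":[0,0,0,0,0],"fingers":[1,1,1,1,1]}'; python3 -m inch '{"dp":[[0,30,0],[0,30,0],[0,0,0]],"turn":[0,0,0],"fingers":[1,1,1]}'
python3 - <<'E'
from rig import optics
from h import *
s=optics.snapshot("top"); cv2.imwrite("pics/top2.png",cv2.resize(s["pixels"][100:300,180:480,::-1],None,fx=2.6,fy=2.6))
s=optics.snapshot("side"); cv2.imwrite("pics/side2.png",s["pixels"][100:400,180:540,::-1].repeat(2,0).repeat(2,1))
E
```

```text
t: 6.1
position: [557.5, -8.2, 134.4]
eef_rot: [0.388, 3.112, 0.0]
wrist_force: [1.6, 0.1, 0.1]
gripper_width: -0.0
t: 6.6
position: [556.8, 193.8, 132.3]
eef_rot: [0.388, 3.114, 0.002]
wrist_force: [0.7, -0.6, 0.5]
gripper_width: 0.2
t: 6.9
position: [556.5, 256.4, 131.9]
eef_rot: [0.38, 3.115, 0.005]
wrist_force: [0.2, -0.3, -0.1]
gripper_width: -0.2
```

View pics/top2.png

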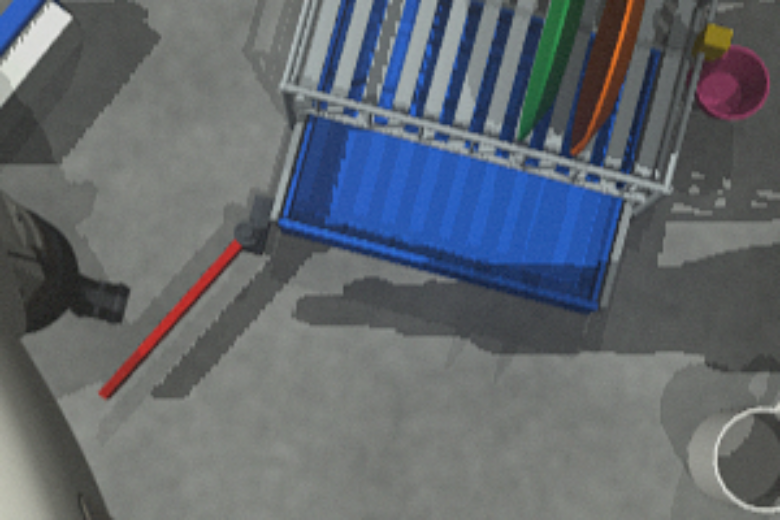

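View pics/side2.png

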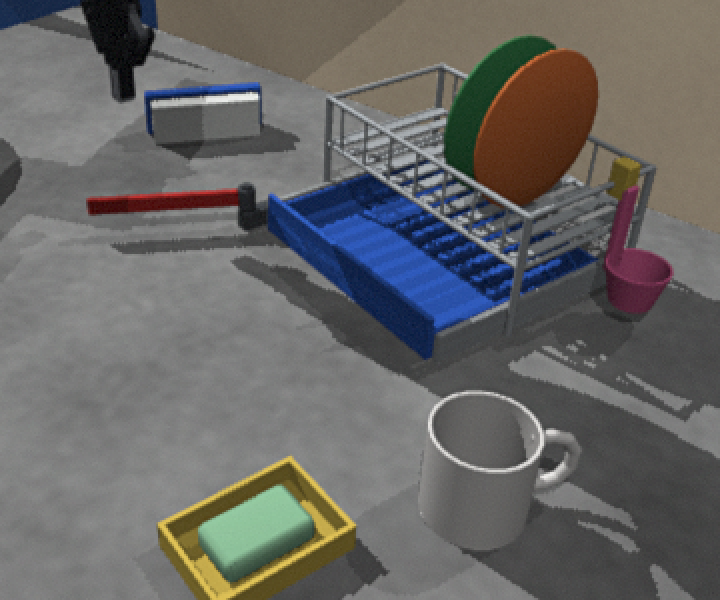

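The tray is square in its guides with its front at the mouth: top corners at crop (278,228) and (597,309). The keeper is clear and has not moved. Next I quantify this and plan the arc.

Run:
```python
from rig import optics
from h import *
s=optics.snapshot("top")
p=s["pixels"].astype(int)
m=(p[...,2]>90)&(p[...,0]<70)&(p[...,2]>p[...,1]+50); m[:,:270]=0;m[:,470:]=0;m[:150]=0;m[260:]=0
ys,xs=np.where(m); cols=np.arange(292,405); low=np.array([ys[xs==c].max() for c in cols])
f=np.polyfit(cols,low,1); A,B=[ray(s,c,np.polyval(f,c)+.5,45)[:2] for c in (292,405)]
d=(A-B)/np.linalg.norm(A-B); a=np.arctan2(-d[0],d[1]); print("yaw",a)
hull=cv2.approxPolyDP(cv2.convexHull(np.c_[xs,ys].astype(np.int32)),3,True)[:,0]
for q in hull: print(q, ray(s,*q,45).round(1)[:2])
R=np.array([[np.cos(a),-np.sin(a)],[np.sin(a),np.cos(a)]])
pin=np.array([616,133.2])
O=pin-R@[-13,152]; print("origin",O,"front in rack",R.T@(A-O),R.T@(B-O))
print("hub pixel",proj(s,[*pin,44]), "tray_home top px",proj(s,[*O,45]))
r=120; prev=None
for q in [2.03,1.85,1.7,1.55,1.4,1.25,1.1,.95,.8,.65,.5,.35,.2,.1,0]:
    u=np.array([-np.sin(q),-np.cos(q)]); n=np.array([-np.cos(q),np.sin(q)])
    n=n if q else np.array([-1.,0])
    h=4+11*abs(n[0])+14.5*abs(n[1])+(12 if prev is None else 0)
    w=pin+R@(r*u+h*n); print(q,w.round(1),None if prev is None else ((w-prev)/2).round(1)); prev=w
```

```text
yaw -0.23247688488772245
[425 150] [ 701.9 -174.4]
[409 218] [ 560.6 -141.7]
[287 185] [624.5 108.5]
[297 150] [696.9  89.2]
origin [593.63123439 -17.70605795] front in rack [ -2.96524061 118.4170087 ] [  -2.96524061 -119.67459785]
hub pixel [274.80433023 188.99844726] tray_home top px [348.66323826 201.00216291]
2.03 [545.2 235.8] None
1.85 [521.6 210.2] [-11.8 -12.8]
1.7 [510.8 194.2] [-5.4 -8. ]
1.55 [502.6 176.7] [-4.1 -8.7]
1.4 [497.5 160.7] [-2.6 -8. ]
1.25 [494.6 143.8] [-1.4 -8.5]
1.1 [494.2 126.2] [-0.2 -8.8]
0.95 [496.5 108.3] [ 1.2 -8.9]
0.8 [501.7  90.6] [ 2.6 -8.8]
0.65 [509.6  73.6] [ 4.  -8.5]
0.5 [520.4  57.8] [ 5.4 -7.9]
0.35 [533.9  43.6] [ 6.7 -7.1]
0.2 [549.7  31.7] [ 7.9 -6. ]
0.1 [561.3  25.1] [ 5.8 -3.3]
0 [573.8  19.9] [ 6.2 -2.6]
```

The tray is home: its front moved 85 mm, and the remaining offset is within calibration, since the hub shows about 1 px lower than I assumed. I lower outside the bar and sweep it round.

```bash
python3 -m inch '{"dp":[[0,0,-40],[0,0,-40],[0,0,-29],[-6,-10,0],[-6,-10,0]],"turn":[0,0,0,0,0],"fingers":[1,1,1,1,1]}'; python3 -m inch '{"dp":[[-12,-13,0],[-12,-13,0],[-5.4,-8,0],[-5.4,-8,0],[0,0,0]],"turn":[0,0,0,0,0],"fingers":[1,1,1,1,1]}'
python3 - <<'E'
from rig import optics
from h import *
s=optics.snapshot("top"); cv2.imwrite("pics/top3.png",cv2.resize(s["pixels"][130:300,180:440,::-1],None,fx=3,fy=3))
E
```

```text
t: 7.55
position: [543.1, 230.3, 22.4]
eef_rot: [-0.39, -3.117, 0.001]
wrist_force: [0.1, -0.4, 1.2]
gripper_width: 0.1
t: 8.05
position: [508.7, 189.0, 23.6]
eef_rot: [0.39, 3.116, 0.001]
wrist_force: [-0.9, 0.2, -0.4]
gripper_width: 0.0
```

View pics/top3.png

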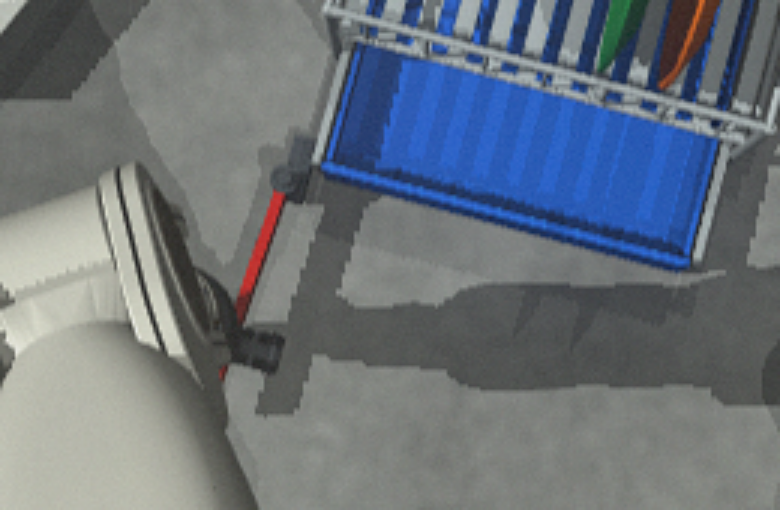

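The bar has swung from 2.03 to about 1.63 (hub crop (285,180), bar passing (222,378)), so the fingertip is on its left side and pushing. I continue the arc.

```bash
python3 -m inch '{"dp":[[-4.5,-6,0],[-4.1,-8,0],[-2.6,-8,0],[-2.6,-8,0],[-1.4,-8.5,0]],"turn":[0,0,0,0,0],"fingers":[1,1,1,1,1]}';python3 -m inch '{"dp":[[-1.4,-8.5,0],[-0.2,-8.8,0],[-0.2,-8.8,0],[1.2,-8.9,0],[1.2,-8.9,0]],"turn":[0,0,0,0,0],"fingers":[1,1,1,1,1]}';python3 -m inch '{"dp":[[2.6,-8.8,0],[2.6,-8.8,0],[4,-8.5,0],[4,-8.5,0],[5.4,-7.9,0]],"turn":[0,0,0,0,0],"fingers":[1,1,1,1,1]}';python3 -m inch '{"dp":[[5.4,-7.9,0],[6.7,-7.1,0],[6.7,-7.1,0],[7.9,-6,0]],"turn":[0,0,0,0],"fingers":[1,1,1,1]}'
python3 - <<'E'
from rig import optics
from h import *
s=optics.snapshot("side"); cv2.imwrite("pics/side4.png",s["pixels"][100:340,200:500,::-1].repeat(2,0).repeat(2,1))
E
```

```text
t: 8.6
position: [493.0, 150.9, 22.2]
eef_rot: [-0.388, -3.117, 0.0]
wrist_force: [0.4, 1.0, -0.5]
gripper_width: -0.4
t: 9.1
position: [494.1, 106.9, 22.3]
eef_rot: [-0.388, -3.117, -0.0]
wrist_force: [0.1, 1.0, -1.6]
gripper_width: -0.2
t: 9.6
position: [512.8, 64.4, 22.2]
eef_rot: [-0.388, -3.117, 0.0]
wrist_force: [0.7, 2.0, -0.3]
gripper_width: -0.1
t: 10.0
position: [539.7, 36.5, 22.2]
eef_rot: [-0.388, -3.117, 0.0]
wrist_force: [-1.1, 2.0, -0.1]
gripper_width: 0.3
```

View pics/side4.png

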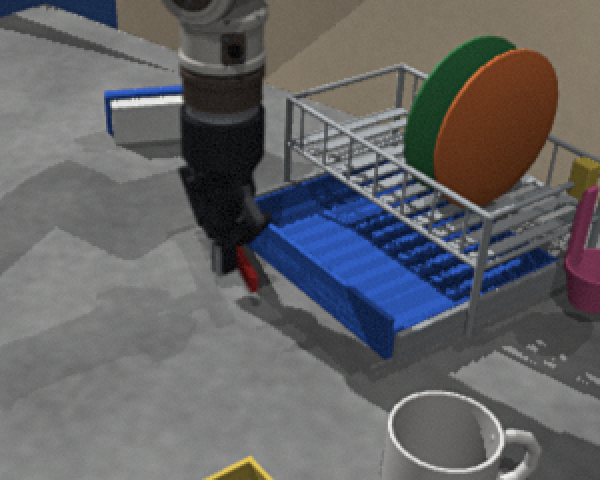

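The red bar (tip near crop (255,288)) is between the finger and the tray, nearly closed. I push on to the stop.

```bash
python3 -m inch '{"dp":[[7,-4,0],[6,-3,0],[5.5,-2.7,0],[5.5,-2.3,0]],"turn":[0,0,0,0],"fingers":[1,1,1,1]}'; for i in 1 2 3 4 5; do python3 -m inch '{"dp":[[1.94,-0.49,0],[0,0,0]],"turn":[0,0],"fingers":[1,1]}'|grep -E "pos|wrist"; done
```

```text
t: 10.45
position: [563.6, 24.9, 22.2]
eef_rot: [-0.388, -3.117, 0.0]
wrist_force: [-0.6, 0.7, 0.7]
gripper_width: -0.0
position: [565.8, 24.5, 22.3]
wrist_force: [0.1, -0.9, 1.0]
position: [567.3, 24.2, 22.4]
wrist_force: [0.1, 0.0, -0.2]
position: [569.3, 23.6, 22.4]
wrist_force: [-0.7, 0.4, 0.3]
position: [571.3, 23.1, 22.3]
wrist_force: [0.7, 0.0, 0.0]
position: [572.0, 22.9, 22.2]
wrist_force: [-4.2, 1.7, 3.5]
```

```bash
for i in 1 2; do python3 -m inch '{"dp":[[1.94,-0.49,0],[0,0,0]],"turn":[0,0],"fingers":[1,1]}'|grep -E "pos|wrist"; done
python3 -m inch '{"dp":[[-15,3.8,0],[-20,5,0],[-20,5,0],[0,0,40],[0,0,40]],"turn":[0,0,0,0,0],"fingers":[1,1,1,1,1]}'; python3 -m inch '{"dp":[[0,0,40],[-20,30,30],[-20,40,0],[-20,40,0],[-20,40,0]],"turn":[0,0,0,0,0],"fingers":[1,1,1,1,1]}';python3 -m inch '{"dp":[[-20,40,0],[-20,40,0],[-20,40,0],[0,0,0]],"turn":[0,0,0,0],"fingers":[1,1,1,1]}'
python3 - <<'E'
from rig import optics
from h import *
s=optics.snapshot("top"); a=s["pixels"][110:310,200:500,::-1].repeat(2,0).repeat(2,1)
R=np.array([.9728,-.2304]),np.array([.2304,.9728])
m=red(s); m[:170]=0;m[270:]=0;m[:,:250]=0;m[:,430:]=0
n,l,st,_=cv2.connectedComponentsWithStats(m.astype(np.uint8)); k=1+st[1:,4].argmax()
ys,xs=np.where(l==k); r=cv2.minAreaRect(np.c_[xs,ys].astype(np.float32))
for q in cv2.boxPoints(r): print("bar",q,ray(s,*q,44)[:2].round(1))
p=s["pixels"].astype(int)
m=(p[...,2]>90)&(p[...,0]<70)&(p[...,2]>p[...,1]+50); m[:,:270]=0;m[:,470:]=0;m[:150]=0;m[260:]=0
ys,xs=np.where(m)
for c in (300,330,370,400): print("tray front",c,ray(s,c,ys[xs==c].max()+.5,45)[:2].round(1))
t=optics.snapshot("side"); b=t["pixels"][100:300,200:500,::-1].repeat(2,0).repeat(2,1)
cv2.imwrite("pics/end.png",np.vstack([a,b])[:,:,:].astype(np.uint8)[: 800] if 0 else cv2.resize(np.vstack([a,b]),(450,600)))
E
```

```text
position: [572.1, 22.8, 22.1]
wrist_force: [-7.9, 2.8, 6.2]
position: [572.1, 22.8, 22.0]
wrist_force: [-13.1, 2.9, 10.4]
t: 12.35
position: [520.2, 35.4, 101.8]
eef_rot: [-0.387, -3.114, 0.002]
wrist_force: [1.0, -0.8, 0.2]
gripper_width: 0.3
t: 12.85
position: [442.2, 186.8, 173.2]
eef_rot: [0.39, 3.114, 0.002]
wrist_force: [1.0, 0.5, -0.4]
gripper_width: -0.0
t: 13.25
position: [380.4, 310.1, 172.7]
eef_rot: [0.376, 3.118, 0.005]
wrist_force: [-0.1, -0.4, 0.7]
gripper_width: 0.0
bar [278.91864 193.01656] [607.9 124.7]
bar [280.0869  188.67723] [616.8 122.5]
bar [354.8593  208.80827] [577.9 -30.6]
bar [353.69104 213.1476 ] [569.  -28.3]
tray front 300 [613.6  81.9]
tray front 330 [598.2  20.5]
tray front 370 [578.9 -61.5]
tray front 400 [ 563.4 -123.2]
```

View pics/end.png

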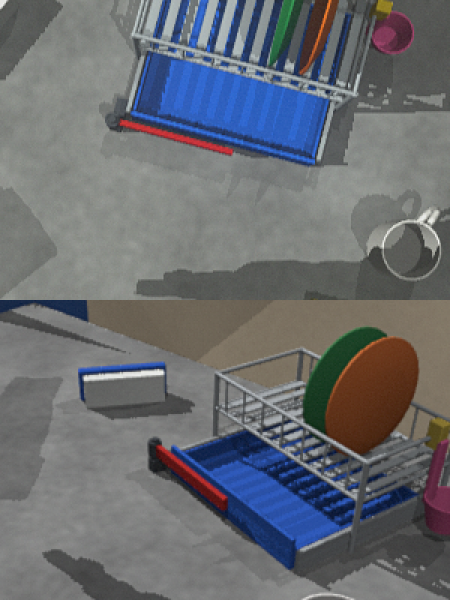

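The last view shows the bar lying across the tray front. It is parallel within 0.01 rad, with its centreline 11–12.5 mm in front against 13 nominal, and the arm is well clear. Handing in.

```bash
python3 -c "
from rig import ticket; print(ticket.finish_job())"
```

```text
the job is handed in; nothing more can be done
None
```

The tray is fully home under the rack, and the red keeper bar was then pushed round onto its stop across the front of it. I handed the job in at about 13 s.

- **Tray:** I pushed it in about 85 mm with the shut fingertips. It stopped moving while the force rose from about 4 N to 15 N.
- **Keeper:** I swept it from about 2.03 rad to its stop, where it stopped moving as the force rose to about 13 N.
- **Last pictures:** The bar is parallel to the tray front within about 0.01 rad. Its centreline is 11–12.5 mm in front of the tray, against a nominal 13 mm. The arm is clear of everything.
- **Mug, brush and soap dish:** I saw no disturbance of the mug or brush in the last pictures. The soap dish was outside that crop, but the arm did not go near it. I did not measure any of the three again.
- **One disagreement:** an earlier estimate put the tray front about 3 mm short of home. I put this down to my pin estimate being off by about 1 pixel (about 2 mm). The final gap from bar to tray fits the tray being home to within about 1–2 mm.

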